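# Set a clock movement's carrier on the timing stand's pins and start the test

## Task

The clock movement, fixed on its aluminium carrier plate, is due for timing. Set the carrier gently on the timing stand so that both the round and the diamond pin come up through its holes and it lies fully home, flat on all four rests; work it about by feel if it hangs up. With the carrier home, twist the tester's start knob clockwise to its stop and let it spring back, and leave the other things on the bench where they are.

Things in the scene. Friction and masses are not known exactly. Their poses are not given: they have to be found in the camera images.
- carrier: Loose aluminium plate 184 (x) x 100 (y) x 8 mm, 0.5 to 0.9 kg in all, carrying a brass clock movement (62 mm diameter, to 36 mm above the plate, its middle at x = +38 mm) and a black grip. Origin: centre of the plate's underside, z up, x from the grip end to the movement end. Two through holes at y = 0. Centre of mass at about x = +11 mm. It starts flat on the bench mat (2 mm thick)
- carrier_grip (a point): Middle of the top of the carrier's grip, an upright slab 48 mm long (x), 12 mm thick (y), 40 mm high on the plate's top face, to be pinched across its thickness from above. This point: x = -24 mm of the carrier, 48 mm above the plate's underside
- round_hole (a point): Centre of the 13.5 mm hole for the round pin, at the plate's underside, x = -78 mm of the carrier
- diamond_hole (a point): Centre of the 11 mm hole for the diamond pin, at the plate's underside, x = +78 mm of the carrier. It is too small for the round pin
- stand: Fixed timing stand, 250 (x) x 150 (y) mm. Origin: centre of its underside, z up. Its deck lies 38 mm above the origin; four steel rests (16 mm diameter) at x = +-60, y = +-38 mm stand 5 mm higher and carry the plate; two flat screw heads on the pin bar stay under 2 mm above the rests. Seated, the carrier's x axis points along the stand's x axis
- pin_slot (a point): Middle of the stand's pin slot, at the height of the rest tops (43 mm above the stand's origin). In it lies a flat steel bar with two pins 156 mm apart at y = 0. It is clamped where the last job left it, up to 18 mm either way along the stand's x from the middle: this shift is not reported: look or feel for it. Unshifted, the round pin is at x = -78, the diamond pin at x = +78 mm of the stand
- pin_foot (a point): Point of the stand at x = -78 mm, y = 0, at the height of the rest tops: where the round pin stands if its bar is unshifted. Round pin: 12 mm diameter, 16 mm above the rests, the upper 5 mm a nose tapering to 9 mm. Diamond pin at the other end: 9 mm across (y), 6 mm along x, 11 mm above the rests, the upper 4 mm tapering to 6 mm across
- tester: Fixed timing tester beside the stand, a white box 170 (x) x 150 (y) x 46 mm with a tilted dark screen (top about 73 mm) along its +x half. Origin: centre of its underside, z up. Its start knob sits on the top face, 30 mm towards -x of the centre
- knob_grip (a point): Centre of the top of the start knob, on its vertical axis, 82 mm above the tester's underside. The knob has a black bar grip 44 mm long, 13 mm thick and 26 mm high, on a disc; untouched, the bar lies along the tester's x
- start_knob (a joint): Angle of the start knob in rad: 0 at rest, growing as it is turned clockwise seen from above, stop at 1.05 (60 degrees). A spring returns it (about 0.05 N m at rest, 0.21 N m at the stop)
- loupe: Loose black eye loupe standing on the mat, 38 mm diameter, 40 mm high. Origin: centre of its underside
- screwdriver: Loose screwdriver lying on the mat, 170 mm long. Origin on its underside near the middle, x along it towards the tip
- tin: Loose round aluminium parts tin, 64 mm diameter, 26 mm high. Origin: centre of its underside
- holder: Loose steel movement holder (a small bridge-shaped clamp), 30 x 84 x 40 mm with a black screw knob at its +y end. Origin: under the middle of its bridge

How it is judged:
By the outcome, as a careful person would: the job done as asked, in the order asked, and still so for the second after the job is handed in, with the robot touching nothing.
It also fails if it takes over 72 s, if anything falls off the work surface, if the arm or the gripper's body presses on something with over 40 N, if the wrist force passes 120 N, or if a joint passes its speed limit or range.

## Robot

A 6-joint arm with a two-finger parallel gripper is mounted at the origin on the work surface. World frame = base frame: x ahead of the robot, y to its left, z up, the work surface at z = 0. Lengths are in mm, angles in rad, forces in N, time in s.
With the tool pointing down it reaches from about 350 to 850 mm from the base axis. Payload 8.1 kg.
Tool frame: the origin (TCP) lies on the centre line of the jaws, within the pads' length; the fingertips stand manip.tips_ahead ahead of it and the grasp point (between the pads) lies 5 mm behind it (manip.tips_ahead is the distance from the TCP to the fingertips, in mm); z points along the fingers, y is the line along which they close (so a half turn about z gives the same grasp; the last joint's range is limited). The gripper opens to 93 mm and grips with 3 to 60 N. Pads are 15 mm wide; open, the fingers measure 128 mm over their backs; the gripper's body (75 mm by 188 mm) begins 65 mm behind the grasp point.
Start: joints at [1.106, 0.13, 1.488, -0, 1.523, -0.085], TCP at [222.42, 557.256, 232.635] pointing down, gripper open.
Joint ranges: [-2.96, 2.96], [-0.89, 2.26], [0.02, 2.5], [-1.34, 4.48], [0, 2.73], [-2.66, 2.66]. Speed limits (rad/s): [2.39, 2.39, 2.79, 3.14, 3.14, 3.14].

## Interface

Orientations are given as a rotation vector (axis times angle).
In Python, from rig import manip, vision gives the robot as it stands (manip), with the cameras (vision). Calls block until the motion is done:
- manip.move_to(position, orientation): joint-space move of the TCP to a pose.
- manip.servo_line(position, attitude=None, rate=150): straight line of the TCP; attitude=None keeps the orientation; rate is the mean speed in mm/s.
- manip.set_joints(angles): joint-space move.
- manip.set_gripper(opening, newtons=None): finger opening in mm; newtons is the grip in N (None keeps the last); returns when the fingers have stopped.
- manip.pause(seconds).
- manip.solve_ik(position, orientation): joint angles nearest the present ones, or None.
- manip.read_state(): the state.
- vision.camera(name): name is "scene" or "top" or "wrist"; returns the picture (420x560x3 uint8, blue, green, red); there is no depth.
- vision.camera_model(name): a dict with "fov_y" (degrees; the focal length in pixels is half the picture's height over the tangent of half this angle, whatever the lens; pixels are square), "cx", "cy" (the principal point, pixels), "rvec" (rotation vector, rad) and "tvec" (3), from world to camera coordinates, as OpenCV has them; the wrist camera has in their place "tool_from_camera" (4x4, takes a point from camera to tool coordinates, whose origin is the TCP and whose axes are the flange's). Camera axes: x right, y down, z forward; pixel columns grow to the right and rows downward; lengths in mm; the calibration is good to about 2 mm. The wrist camera is an equidistant fisheye: a pixel r from the principal point sees the ray r / f radians off the axis. A picture is of the moment at which its call begins: read the wrist's pose just before it. camera_model takes no time and is no camera call.
A pose or a line that the arm cannot do raises manip.Unreachable and nothing moves.
- manip.finish_job(): hands the job in; it is judged then, once.
The state is a dict: "clock": time; "qpos": joint angles; "dq": joint speeds; "effort": joint torques, N m; "tcp_pos": TCP position; "eef_rot": TCP orientation; "wrist_force": force on the tool from outside, world axes, zero at the start; "moment": the same for the moment, N m; "grip_width": finger opening in mm; "gripper_force": force on a finger pad.
Only numpy, scipy, OpenCV 4.12 (cv2) and the standard library are available. Lean on these libraries where they do the work, as an engineer would, in place of code of your own. Each camera call takes 0.05 s, during which the arm holds its last target. There are 200 camera calls.

## Working session

There is one attempt and no reset: what is moved stays moved. The work goes in short steps, each a Python script; the robot and the scene stay as the last script left them, time stands still between calls to the robot, and variables do not carry over. Pictures are saved under pics/ and viewed, at most 13 in all, crops included, and the job is handed in when it is done.

```bash
mkdir -p pics; ls; python3 - <<'E'
from rig import manip, vision
import cv2
for n in("scene","top","wrist"):
    print(n,vision.camera_model(n)); cv2.imwrite(f"pics/{n}0.png",vision.camera(n))
print(manip.tips_ahead); print(manip.read_state())
E
```

```text
pics
rig.py
scene {'fov_y': 51.875779816469944, 'cx': 282.2346688343885, 'cy': 200.565036047793, 'rvec': array([ 1.46027116,  2.058489  , -0.9086816 ]), 'tvec': array([ 202.76496406, -299.25067412, 1313.24765501])}
top {'fov_y': 42.850795379367256, 'cx': 279.1356080277744, 'cy': 213.50312367009252, 'rvec': array([ 2.13738037, -2.1432515 ,  0.17047185]), 'tvec': array([ -10.62624323,  560.50552614, 1009.94829529])}
wrist {'fov_y': 65.70646984690485, 'cx': 272.73537022929446, 'cy': 210.49923029051882, 'tool_from_camera': array([[ 1.57125843e-03, -9.53130024e-01, -3.02556916e-01,
         8.42389533e+01],
       [ 9.99998238e-01,  1.80829301e-03, -5.03319189e-04,
         2.96493393e-01],
       [ 1.02684019e-03, -3.02555592e-01,  9.53131187e-01,
        -1.51766565e+02],
       [ 0.00000000e+00,  0.00000000e+00,  0.00000000e+00,
         1.00000000e+00]])}
14.0
{'clock': 0.15, 'qpos': array([ 1.10560470e+00,  1.30983601e-01,  1.48903944e+00,  2.40230741e-07,
        1.52301142e+00, -8.54094438e-02]), 'dq': array([-0.00046339, -0.00291325, -0.00092468, -0.0001038 , -0.00063284,
       -0.00042691]), 'effort': array([ 1.39921074e-03, -5.60471463e+01, -4.92337775e+01,  7.70319812e-02,
        3.04157438e-02, -1.42980603e-04]), 'tcp_pos': array([222.22284625, 556.86995224, 231.82518939]), 'eef_rot': array([-5.92907578e-01, -3.08473603e+00,  2.17912594e-03]), 'wrist_force': array([ 0.62061321,  0.46944269, -0.00189606]), 'moment': array([-0.0233722 ,  0.03321145,  0.01381275]), 'gripper_force': 0.0, 'grip_width': 93.06237211165957}
```

View pics/scene0.png

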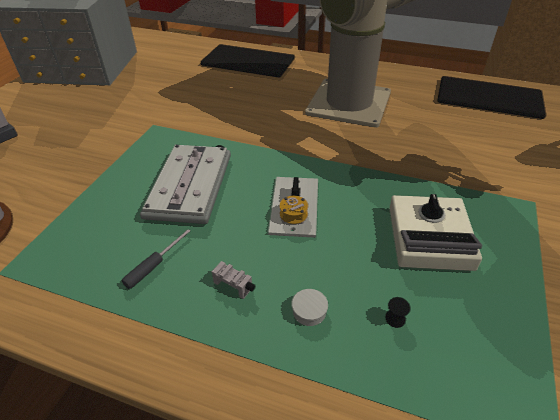

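View pics/top0.png

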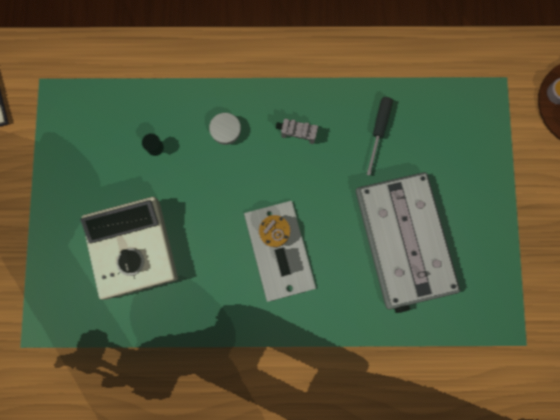

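The top view shows the tester at about (130,250), the carrier at (280,250) with its movement at (275,231), and the stand at (409,240) with its bar running from (397,185) to (424,290). I'll get coarse poses from masks first.

```bash
cat > h.py <<'E'
import numpy as np, cv2
from scipy.spatial.transform import Rotation as R
from rig import manip, vision
def cam(n, st=None):
    """origin, ray function, projection for camera n (wrist: state st)"""
    m=vision.camera_model(n); f=210/np.tan(np.radians(m["fov_y"]/2)); c=np.array([m["cx"],m["cy"]])
    if n=="wrist":
        T=np.eye(4); T[:3,:3]=R.from_rotvec(st["eef_rot"]).as_matrix(); T[:3,3]=st["tcp_pos"]; T=T@m["tool_from_camera"]
        Rw,o=T[:3,:3],T[:3,3]
    else:
        Rw=R.from_rotvec(m["rvec"]).as_matrix().T; o=-Rw@m["tvec"]
    def ray(p):
        d=(np.asarray(p,float)-c)/f
        if n=="wrist":
            r=np.linalg.norm(d); v=np.array([*(d/max(r,1e-9)*np.sin(r)),np.cos(r)])
        else: v=np.array([*d,1]); v/=np.linalg.norm(v)
        return Rw@v
    def proj(P):
        v=Rw.T@(np.asarray(P,float)-o)
        if n=="wrist":
            s=np.hypot(v[0],v[1]); return c+f*np.arctan2(s,v[2])*v[:2]/max(s,1e-9)
        return c+f*v[:2]/v[2]
    return o,ray,proj
def on_plane(n,p,z,st=None):
    o,ray,_=cam(n,st); d=ray(p); return o+d*(z-o[2])/d[2]
def tri(a,b):
    """a,b=(origin,dir): midpoint and gap"""
    A=np.stack([a[1],-b[1]],1); s=np.linalg.lstsq(A,b[0]-a[0],rcond=None)[0]
    p,q=a[0]+s[0]*a[1],b[0]+s[1]*b[1]; return (p+q)/2,np.linalg.norm(p-q)
def down(yaw):
    """tool z down, tool x axis at yaw in world"""
    c,s=np.cos(yaw),np.sin(yaw); return R.from_matrix(np.array([[c,s,0],[s,-c,0],[0,0,-1.]])).as_rotvec()
def snap(name):
    st=manip.read_state(); im=vision.camera("wrist"); cv2.imwrite(f"pics/{name}.png",im)
    np.savez(f"pics/{name}.npz",**{k:st[k] for k in("tcp_pos","eef_rot")}); return im,st
E
python3 - <<'E'
from h import *
im=cv2.imread("pics/top0.png"); hsv=cv2.cvtColor(im,cv2.COLOR_BGR2HSV)
m=((hsv[...,1]<75)&(hsv[...,2]>85)).astype(np.uint8); m[:75]=0;m[345:]=0;m[:,:30]=0;m[:,520:]=0
m=cv2.morphologyEx(m,cv2.MORPH_OPEN,np.ones((3,3)))
n,l,s,c=cv2.connectedComponentsWithStats(m)
for i in range(1,n):
    if s[i,4]<300: continue
    r=cv2.minAreaRect(np.argwhere(l==i)[:,::-1].astype(np.float32)); b=cv2.boxPoints(r)
    z=10 if 200<r[0][0]<330 else 40
    P=np.array([on_plane("top",p,z)[:2] for p in b]); print(s[i,4],np.round(r[0]),z,P.mean(0).round(),P.round().tolist(),[round(np.linalg.norm(P[k]-P[k-1])) for k in(1,2)])
for nm,p,z in(("grip",(284,262),50),("mov",(275,231),40),("knob",(129,261),84),("pinA",(403,197),50),("pinB",(422,275),55)): print(nm,on_plane("top",p,z).round())
print(cam("top")[0],R.from_rotvec(manip.read_state()["eef_rot"]).as_matrix().round(2))
E
```

```text
808 [225. 127.] 10 [749. 101.] [[748.0, 147.0], [797.0, 101.0], [750.0, 55.0], [702.0, 102.0]] [67, 65]
8897 [407. 241.] 40 [ 508. -262.] [[609.0, -162.0], [648.0, -309.0], [406.0, -359.0], [370.0, -217.0]] [152, 247]
314 [118. 206.] 40 [576. 306.] [[571.0, 381.0], [599.0, 235.0], [581.0, 231.0], [554.0, 377.0]] [148, 18]
3574 [279. 251.] 10 [492. -12.] [[568.0, 64.0], [596.0, -39.0], [414.0, -86.0], [387.0, 14.0]] [107, 188]
4180 [130. 261.] 40 [470. 279.] [[515.0, 371.0], [549.0, 219.0], [423.0, 188.0], [391.0, 337.0]] [155, 129]
grip [465. -21.  50.]
mov [526.  -4.  40.]
knob [465. 269.  84.]
pinA [ 592. -256.   50.]
pinB [ 439. -285.   55.]
[ 395.39225895  -10.14122063 1085.28200862] [[-0.93  0.37 -0.  ]
 [ 0.37  0.93 -0.  ]
 [ 0.   -0.   -1.  ]]
```

```bash
python3 - <<'E'
from h import *
C=[]
for nm,(x,y),yaw in(("t1",(470,285),193),("c1",(492,30),195),("c2",(492,-50),195),("s1",(508,-225),193),("s2",(508,-300),193)):
    manip.move_to([x,y,210],down(np.radians(yaw))); manip.pause(.3); snap(nm); C.append(manip.read_state()["clock"])
print(C,manip.read_state()["tcp_pos"],manip.read_state()["wrist_force"])
ims=[cv2.imread(f"pics/{n}.png") for n in("c1","s1")]
cv2.imwrite("pics/cs.png",cv2.resize(np.vstack(ims),(400,600)))
E
```

```text
[1.875, 3.225, 3.9917, 5.075, 5.825] [ 508.21901697 -299.23411713  210.16008276] [-0.41133765  0.39359375 -0.09061607]
```

View pics/c1.png

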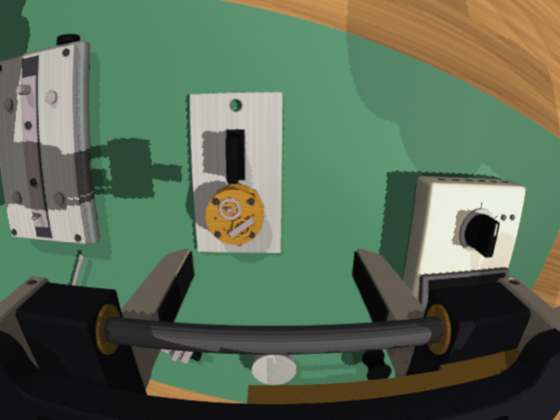

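View pics/s1.png

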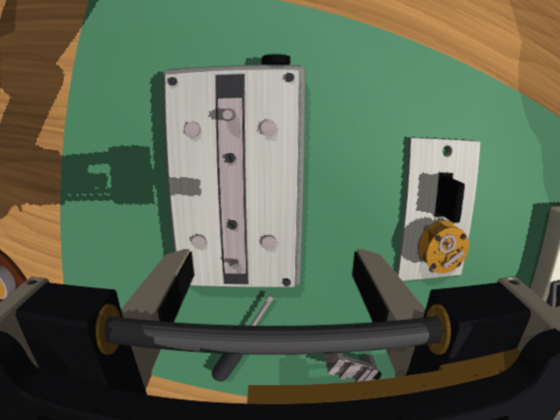

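c1 shows the carrier plate spanning (190..282, 93..252), its round hole at (235,104), the grip at (235,155) and the movement at (235,214). s1 shows the stand with the round pin at (228,114), the diamond pin at (234,264), the bar from row 98 to 273 and the rests at (192,129), (267,128), (198,242) and (268,242). I'll magnify the pins next.

```bash
python3 - <<'E'
from h import *
a=cv2.imread("pics/s1.png"); b=cv2.imread("pics/s2.png"); c=cv2.imread("pics/c1.png"); d=cv2.imread("pics/c2.png")
def proj(n,P):
    s=np.load(f"pics/{n}.npz"); return cam("wrist",s)[2](P)
s1=np.load("pics/s1.npz")
for p in((228,114),(234,264)):
    P=on_plane("wrist",p,52,s1); print(P.round(1),proj("s2",P).round(1))
P=on_plane("wrist",(235,104),10,np.load("pics/c1.npz")); print(P,proj("c2",P))
r=lambda im,x,y:cv2.resize(im[y:y+50,x:x+66],(396,300),interpolation=cv2.INTER_CUBIC)
s=[proj("s2",on_plane("wrist",p,52,s1)).astype(int) for p in((228,114),(234,264))]
print([(q[0]-33,q[1]-25) for q in s])
cv2.imwrite("pics/z1.png",np.vstack([np.hstack([r(a,195,89),r(b,s[0][0]-33,s[0][1]-25)]),np.hstack([r(a,201,239),r(b,s[1][0]-33,s[1][1]-25)])]))
E
```

```text
[ 438.5 -283.9   52. ] [305.3 131.7]
[ 590.  -247.5   52. ] [301.9 278.1]
[413.83723734 -32.27160188  10.        ] [307.22080718 123.11875308]
[(np.int64(272), np.int64(106)), (np.int64(268), np.int64(253))]
```

View pics/z1.png

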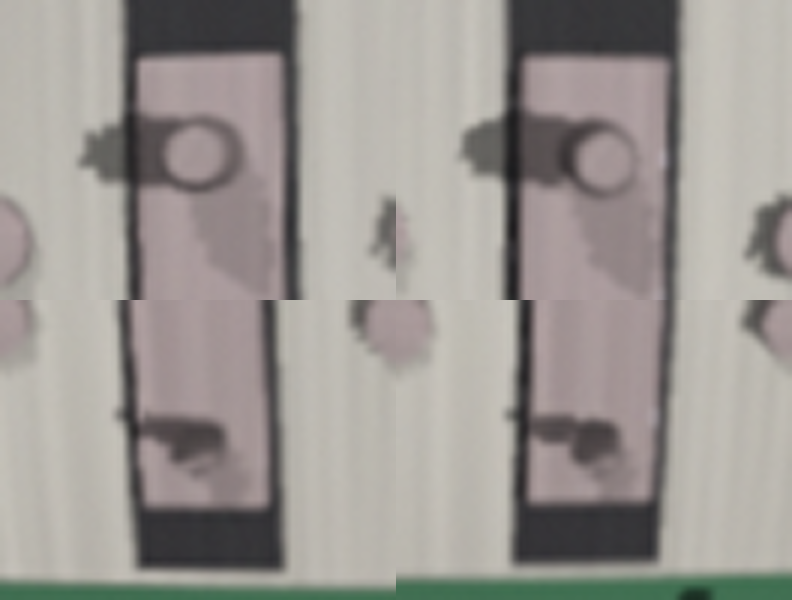

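The round pin's top disc is at s1 (227.3,114.4) and s2 (306.4,132.3). The diamond's top is at s1 (234.7,265.6) and s2 (302.8,278.9). Next I'll triangulate both and fit the carrier plate.

```bash
python3 - <<'E'
from h import *
L=lambda n:np.load(f"pics/{n}.npz")
def T(na,pa,nb,pb):
    out=[]
    for n,p in((na,pa),(nb,pb)):
        o,ray,_=cam("wrist",L(n)); out.append((o,ray(p)))
    return tri(*out)
A=T("s1",(227.3,114.4),"s2",(306.4,132.3)); B=T("s1",(234.7,265.6),"s2",(302.8,278.9))
print("round",A,"dia",B); d=B[0]-A[0]; print("len",np.hypot(*d[:2]),"yaw",np.degrees(np.arctan2(d[1],d[0])))
cor={}
for n,x0,x1 in(("c1",150,330),("c2",215,400)):
    im=cv2.imread(f"pics/{n}.png"); h=cv2.cvtColor(im,cv2.COLOR_BGR2HSV)
    m=((h[...,1]<60)&(h[...,2]>110)).astype(np.uint8); m[:, :x0]=0; m[:,x1:]=0; m[300:]=0
    nn,l,s,c=cv2.connectedComponentsWithStats(m); i=1+np.argmax(s[1:,4]); m=(l==i).astype(np.uint8)
    cnt=cv2.findContours(m,cv2.RETR_EXTERNAL,cv2.CHAIN_APPROX_NONE)[0]; cnt=cv2.convexHull(max(cnt,key=cv2.contourArea))[:,0]
    G=np.array([on_plane("wrist",p,10,L(n))[:2] for p in cnt],np.float32)
    r=cv2.minAreaRect(G); b=cv2.boxPoints(r); c0=np.array(r[0])
    e=[b[1]-b[0],b[2]-b[1]]; e=max(e,key=np.linalg.norm); e=e*np.sign(e[0]); yaw=np.arctan2(e[1],e[0]); u=np.array([np.cos(yaw),np.sin(yaw)])
    px=np.array([cam("wrist",L(n))[2]([*q,10]) for q in b]); cor[n]=px[np.argsort(b@u*1+ (b@[-u[1],u[0]])*.01)]
    print(n,"centre",c0,r[1],"yaw",np.degrees(yaw),"hole pred",c0-78*u,"grip",c0-24*u,"px",[cam("wrist",L(n))[2]([*(c0+k*u),z]).round(1) for k,z in((-78,10),(-24,50))])
    # inner hole blob
    g=cv2.cvtColor(im,cv2.COLOR_BGR2GRAY); p=cam("wrist",L(n))[2]([*(c0-78*u),10]).astype(int)
    w=(h[p[1]-10:p[1]+11,p[0]-10:p[0]+11,1]>60); ys,xs=np.nonzero(w); q=(xs.mean()+p[0]-10,ys.mean()+p[1]-10); print(" hole blob",q,w.sum(),on_plane("wrist",q,10,L(n)),"@z6",on_plane("wrist",q,6,L(n)))
    k=((h[...,2]<45)&(m==0)).astype(np.uint8); p=cam("wrist",L(n))[2]([*(c0-24*u),50]).astype(int); mm=np.zeros_like(k); mm[p[1]-30:p[1]+45,p[0]-25:p[0]+25]=1; ys,xs=np.nonzero(k*mm); print(" grip bbox",xs.min(),xs.max(),ys.min(),ys.max())
print("corner tri",[T("c1",a,"c2",b) for a,b in zip(cor["c1"],cor["c2"])])
im=np.hstack([cv2.resize(cv2.imread(f"pics/{n}.png")[80:260,x:x+120],(400,600),interpolation=cv2.INTER_CUBIC) for n,x in(("c1",175),("c2",245))]); cv2.imwrite("pics/z2.png",im)
E
```

```text
round (array([ 438.66247349, -283.51549568,   58.96173785]), np.float64(0.18190776738275527)) dia (array([ 590.75727066, -246.45408279,   52.87792494]), np.float64(0.8722265954002892))
len 156.54512337740812 yaw 13.694558758266409
c1 centre [490.29949951 -11.92980194] (185.23622131347656, 101.37820434570312) yaw 14.934422 hole pred [414.93422699 -32.03144073] grip [467.11018372 -18.11492157] px [array([235., 105.]), array([230.9, 160. ])]
 hole blob (np.float64(235.2674418604651), np.float64(105.17441860465117)) 86 [415.00387564 -31.67040929  10.        ] @z6 [415.05171035 -32.13153114   6.        ]
 grip bbox 226 243 130 182
c2 centre [490.2734375  -12.04251862] (185.64779663085938, 101.38072204589844) yaw 14.869509 hole pred [414.88543701 -32.0587616 ] grip [467.07712936 -18.20136261] px [array([307.1, 124.1]), array([310. , 180.8])]
 hole blob (np.float64(306.7294117647059), np.float64(123.83529411764707)) 85 [414.73491132 -32.56769304  10.        ] @z6 [414.77943266 -32.12868297   6.        ]
 grip bbox 297 315 150 202
corner tri [(array([413.7224865 , -84.86868676,   9.65168241]), np.float64(0.30744716169773145)), (array([387.63400184,  13.18063974,   9.78351528]), np.float64(0.19648448159634022)), (array([593.3263234 , -37.14297205,   9.22425959]), np.float64(0.12863382795005315)), (array([567.18441421,  61.03316847,   9.25367666]), np.float64(0.2334955062172194))]
```

View pics/z2.png

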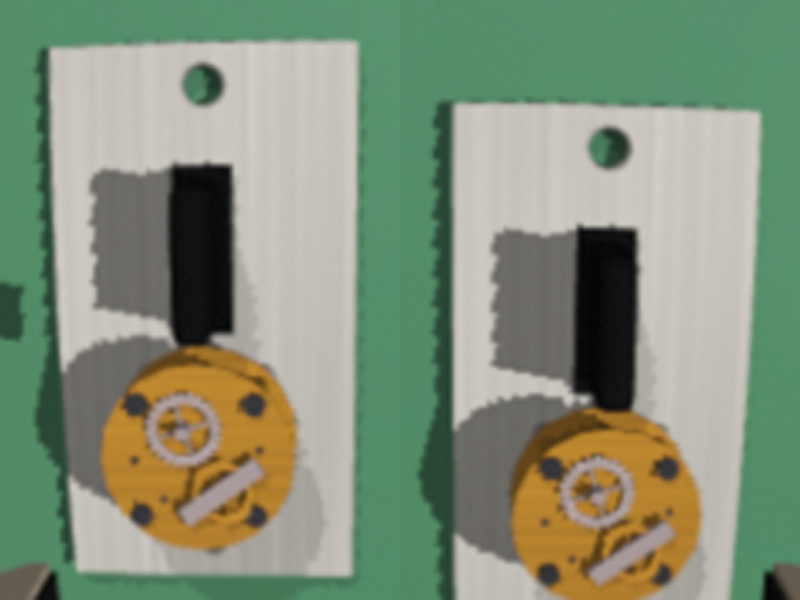

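View pics/t1.png

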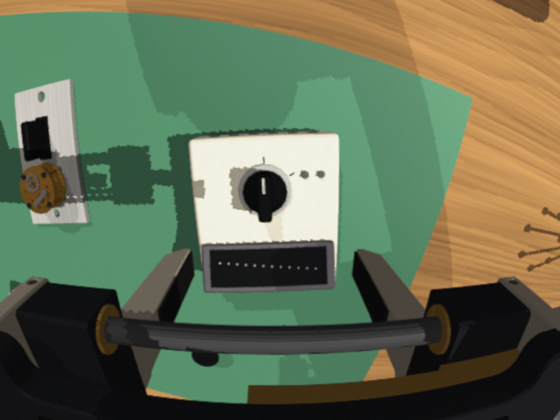

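z2 confirms the hole and plate fit. The grip's top face is at c1 (232.4,158.5) and c2 (310.7,178), within 2 px of the prediction. In t1 the knob is at (264,190) with its bar along the tester's x. I'll pick the carrier up at carrier x = -10, nearer the centre of mass.

```bash
python3 - <<'E'
from h import *
L=lambda n:np.load(f"pics/{n}.npz")
def ray(n,p):
    o,r,_=cam("wrist",L(n)); return o,r(p)
print("grip top",tri(ray("c1",(232.4,158.5)),ray("c2",(310.7,178))))
yaw=np.radians(14.9); u=np.array([np.cos(yaw),np.sin(yaw)]); g=np.array([490.29,-11.98])-10*u; rv=down(yaw+np.pi)
manip.set_gripper(50)
manip.move_to([*g,100],rv); manip.servo_line([*g,31],rate=80)
print(manip.read_state()["wrist_force"])
manip.set_gripper(0,55); s=manip.read_state(); print(s["grip_width"],s["gripper_force"],s["wrist_force"],s["tcp_pos"])
manip.servo_line([*g,41],rate=40); manip.pause(.3)
s=manip.read_state(); print(s["wrist_force"],s["moment"],s["tcp_pos"],s["clock"])
manip.servo_line([*g,125],rate=120); manip.pause(.3); snap("h1"); print(manip.read_state()["grip_width"],manip.read_state()["clock"])
cv2.imwrite("pics/s_held.png",vision.camera("scene"))
E
```

```text
grip top (array([465.55634594, -17.47799473,  45.24592229]), np.float64(1.1606104517747196))
[0.47927501 0.00687375 0.34824185]
11.795706463875614 55.000319480895996 [-1.1122864  -0.20143871  1.25557004] [480.62560048 -14.50428777  31.05074622]
[ 0.40999398 -0.16709772 -5.97800999] [0.1255549  0.10493132 0.01908634] [480.44764554 -14.53872382  40.77641776] 10.2667
11.692174568199686 11.4667
```

View pics/h1.png

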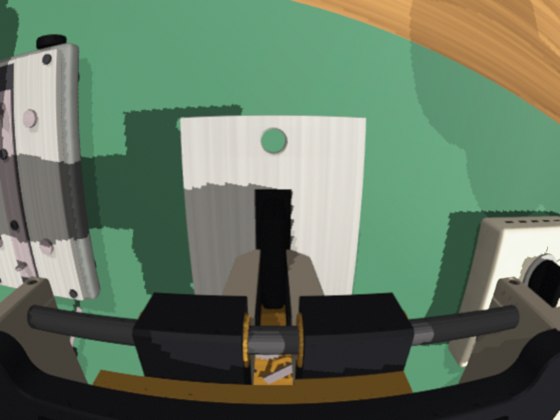

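The carrier is held, with its round hole at (273.5,140) and plate end corners at (180,119) and (366,118). Next: check the pitch, find the hole in the tool frame, and go to the pins.

```bash
python3 - <<'E'
from h import *
s=np.load("pics/h1.npz"); im=cv2.imread("pics/h1.png"); h=cv2.cvtColor(im,cv2.COLOR_BGR2HSV)
w=(h[125:156,258:289,1]>60); ys,xs=np.nonzero(w); q=(xs.mean()+258,ys.mean()+125); print("hole",q,w.sum())
b=((h[...,1]<60)&(h[...,2]>60)); c=[]
for r in(125,130,150): 
    x=np.nonzero(b[r,150:400])[0]+150; c.append((x.min()-.5,x.max()+.5))
print(c)
print("row of end edge", [np.nonzero(b[90:140,k])[0].min()+90 for k in(200,230,320,350)])
Rm=R.from_rotvec(s["eef_rot"]).as_matrix()
for z in(98,101,104,107,110):
    P=[on_plane("wrist",p,z,s) for p in((c[1][0],130),(c[1][1],130))]
    Q=on_plane("wrist",q,z,s); t=Rm.T@(Q-s["tcp_pos"])
    E=Rm.T@(on_plane("wrist",((c[0][0]+c[0][1])/2,118.),z,s)-s["tcp_pos"])
    print(z,"width",np.linalg.norm(P[0]-P[1]).round(1),"hole tool",t.round(2),"end edge x",E.round(1)[0])
E
```

```text
hole (np.float64(272.92840095465397), np.float64(140.30310262529832)) 419
[(np.float64(179.5), np.float64(365.5)), (np.float64(179.5), np.float64(365.5)), (np.float64(180.5), np.float64(364.5))]
row of end edge [np.int64(116), np.int64(115), np.int64(115), np.int64(117)]
98 width 103.7 hole tool [67.95 -0.14 26.35] end edge x 80.2
101 width 102.0 hole tool [68.22 -0.14 23.35] end edge x 80.3
104 width 100.2 hole tool [68.49 -0.14 20.35] end edge x 80.3
107 width 98.5 hole tool [68.77 -0.14 17.35] end edge x 80.4
110 width 96.7 hole tool [69.04 -0.14 14.35] end edge x 80.5
```

```bash
cat >> h.py <<'E'
YAW=np.radians(13.65); U=np.array([np.cos(YAW),np.sin(YAW)]); N=np.array([-U[1],U[0]])
T0=np.array([438.66,-283.52])+68.5*U+.14*N
def feel(xy,z0,z1,F0,lim=4,step=1,rate=20):
    z=z0
    while z>z1:
        z-=step; manip.servo_line([*xy,z],down(YAW+np.pi),rate=rate); s=manip.read_state(); d=s["wrist_force"]-F0
        if d[2]>lim: break
    return z,d,s
E
python3 - <<'E'
from h import *
rv=down(YAW+np.pi)
manip.servo_line([480.4,-14.5,140],rate=120); manip.move_to([*T0,130],rv); manip.servo_line([*T0,98],rate=60); manip.pause(.4); 
s=manip.read_state(); F0=s["wrist_force"]; print(F0,s["moment"],s["tcp_pos"]-[*T0,98])
snap("p1")
z,d,s=feel(T0,94,70,F0); manip.pause(.1); s=manip.read_state()
print(z,d,s["wrist_force"]-F0,s["moment"],s["tcp_pos"]-[*T0,z],s["grip_width"],s["clock"]); np.save("F0.npy",F0)
snap("p2")
cv2.imwrite("pics/pp.png",np.hstack([cv2.imread(f"pics/{n}.png")[60:330,140:400] for n in("p1","p2")]))
E
```

```text
[ 1.36568084e-04 -5.53021617e-01 -6.57737699e+00] [ 0.03135822  0.1609854  -0.04107558] [ 0.11376946 -0.09795758  0.24744404]
73 [-3.86320949 -0.261467   11.83242188] [-4.04532921  0.58360495 12.09734143] [ 0.07495334  0.73026157 -0.24560973] [ 0.10393767 -0.12374839  1.07407047] 11.808293900647465 19.425
```

View pics/pp.png

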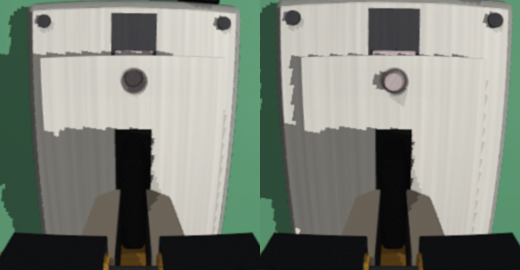

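p2 shows the round pin standing up through the hole at (395,80) in the composite. Contact came with the underside at about z = 45. I'll compare that with the height of the rests by triangulating them.

```bash
python3 - <<'E'
from h import *
S=[np.load(f"pics/{n}.npz") for n in("s1","s2")]; I=[cv2.imread(f"pics/{n}.png") for n in("s1","s2")]
def blob(im,p):
    w=im[p[1]-11:p[1]+12,p[0]-11:p[0]+12].astype(int); m=((w[...,2]-w[...,1]>8)&(w[...,2]>110)).astype(np.uint8)
    n,l,s,c=cv2.connectedComponentsWithStats(m); i=1+np.argmax(s[1:,4]); return c[i]+p-11,s[i,4]
out=[]
for p in((192,129),(267,128),(198,242),(268,242)):
    q=cam("wrist",S[1])[2](on_plane("wrist",p,44,S[0])).round().astype(int)
    (a,na),(b,nb)=blob(I[0],np.array(p)),blob(I[1],q)
    r=[(cam("wrist",s)[0],cam("wrist",s)[1](x)) for s,x in zip(S,(a,b))]; P,g=tri(*r); out.append(P); print(a.round(1),b.round(1),na,nb,P.round(1),g.round(2))
o=np.array(out); print("mean",o.mean(0)); d=(o[2]+o[3]-o[0]-o[1])/2; print("dx",np.hypot(*d[:2]),"yaw",np.degrees(np.arctan2(d[1],d[0])))
E
```

```text
[191.8 129. ] [265.5 144.7] 186 193 [ 460.5 -317.8   43.2] 0.08
[268.4 127.3] [342.4 145.8] 197 187 [ 443.1 -243.7   44.5] 0.03
[198.5 241.5] [266.2 256.7] 150 152 [ 577.1 -290.4   43.7] 0.06
[268.6 242.3] [335.6 256.2] 158 141 [ 559.9 -216.5   43.9] 0.2
mean [ 510.16918411 -267.11366061   43.82678213]
dx 119.87209191365008 yaw 13.138866500582994
```

The rests lie at about 44 to 45 mm, so this contact is consistent with being home. The stand's yaw from the rests is 13.1 deg. I'll ease the yaw, let go and check that the plate is flat.

```bash
python3 - <<'E'
from h import *
F0=np.load("F0.npy"); s=manip.read_state(); p=s["tcp_pos"]
manip.servo_line([*T0,74.5],down(np.radians(13.2)+np.pi),rate=10); manip.pause(.1)
s=manip.read_state(); print("eased",s["wrist_force"]-F0,s["moment"],s["tcp_pos"])
manip.set_gripper(40); manip.pause(.2); s=manip.read_state(); print("free",s["wrist_force"],s["moment"],s["tcp_pos"],s["clock"])
q=T0
manip.servo_line([*q,125],rate=120)
V=np.array([510.2,-267.1])
for n,k in(("e1",35),("e2",-40)):
    manip.move_to([*(V+k*N-15*U),215],down(YAW+np.pi)); manip.pause(.25); snap(n)
print(manip.read_state()["clock"])
cv2.imwrite("pics/ee.png",np.hstack([cv2.imread("pics/e1.png")[50:310,130:350],cv2.imread("pics/e2.png")[50:310,190:410]]))
cv2.imwrite("pics/ee.png",cv2.resize(cv2.imread("pics/ee.png"),(792,468),interpolation=cv2.INTER_CUBIC))
E
```

```text
eased [-0.38312288 -2.06470964  0.62617412] [-0.48718433  0.02137288 -0.09410969] [ 505.03359339 -267.12504159   74.15767343]
free [ 0.09112038  0.08680944 -0.23837834] [ 0.05922763  0.08499372 -0.03480431] [ 505.17877815 -267.19451876   74.4795708 ] 20.75
22.8
```

View pics/ee.png

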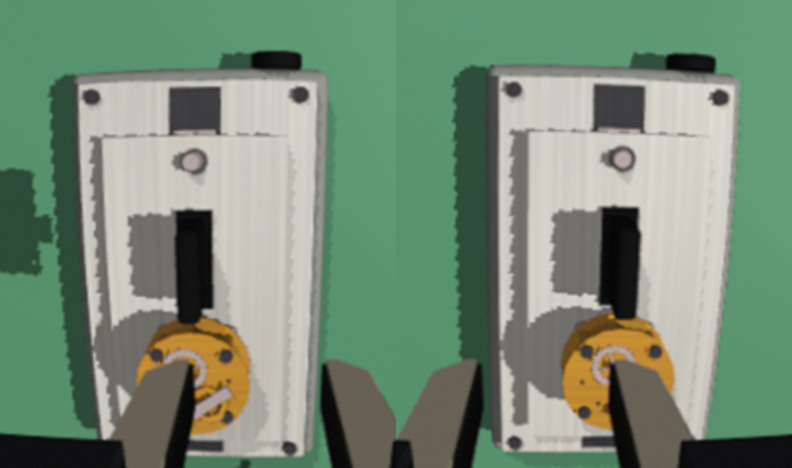

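The round pin is up through its hole at (193,160) and (622,158), with the plate square on the stand. The fingers hide the diamond end, so I'll view it from further forward.

```bash
python3 - <<'E'
from h import *
V=np.array([510.2,-267.1])
for n,k in(("f1",35),("f2",-40)):
    manip.move_to([*(V+k*N+115*U),200],down(YAW+np.pi)); manip.pause(.25); snap(n)
print(manip.read_state()["clock"])
out=[]
for n,k in(("f1",35),("f2",-40)):
    s=np.load(f"pics/{n}.npz"); c=cam("wrist",s)[2]([*(V+60*U),53]).astype(int); print(n,c)
    im=cv2.imread(f"pics/{n}.png"); x=int(np.clip(c[0]-65,0,430)); y=int(np.clip(c[1]-75,0,270)); print(x,y); out.append(cv2.resize(im[y:y+150,x:x+130],(390,450),interpolation=cv2.INTER_CUBIC))
cv2.imwrite("pics/ff.png",np.hstack(out))
E
```

```text
24.45
f1 [236 143]
171 68
f2 [315 142]
250 67
```

View pics/ff.png

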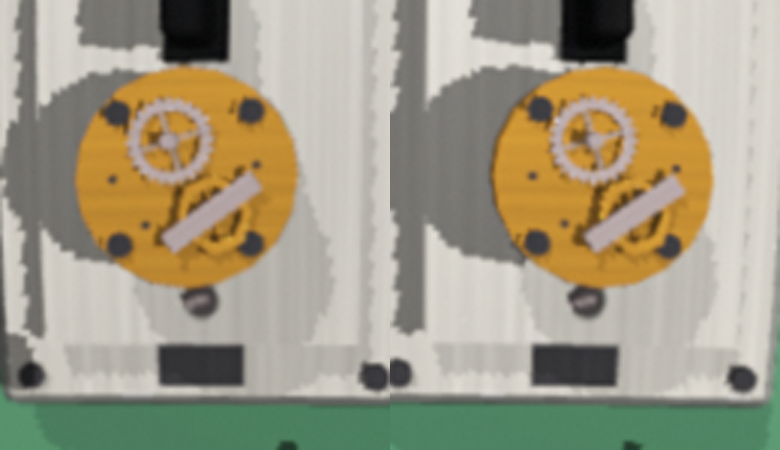

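The diamond pin shows in its hole at (200,298) and (587,298), so both pins are through. I'll check that it's level by two light touches on the grip's top, which also seats it, and then go to the knob.

```bash
python3 - <<'E'
from h import *
manip.set_gripper(0,20)
for x in(-42,-5):
    xy=T0+(x+10)*U; manip.move_to([*xy,125],down(YAW+np.pi)); manip.servo_line([*xy,112],rate=60); manip.pause(.2)
    F0=manip.read_state()["wrist_force"]; z,d,s=feel(xy,109,103,F0,lim=5,step=.5,rate=15); manip.pause(.1); s=manip.read_state()
    print(x,z,s["tcp_pos"]-[*xy,0],s["wrist_force"]-F0,s["clock"]); manip.servo_line([*xy,125],rate=80)
manip.servo_line([*xy,180],rate=150); manip.set_gripper(60)
for n,c in(("k1",(485,310)),("k2",(485,235))):
    manip.move_to([*c,240],down(np.radians(194)+0)); manip.pause(.25); snap(n)
print(manip.read_state()["clock"])
cv2.imwrite("pics/kk.png",cv2.resize(np.hstack([cv2.imread("pics/k1.png")[110:280,150:350],cv2.imread("pics/k2.png")[110:280,210:410]]),(800,340),interpolation=cv2.INTER_CUBIC))
E
```

```text
-42 106.5 [ 1.02052464e-01 -6.80376966e-02  1.07283017e+02] [-3.76375843  2.04567748  7.76804311] 28.025
-5 106.5 [ 7.54913210e-02 -4.91699566e-02  1.07259336e+02] [-2.30413137  2.92821193  6.69702286] 30.7333
35.7833
```

View pics/kk.png

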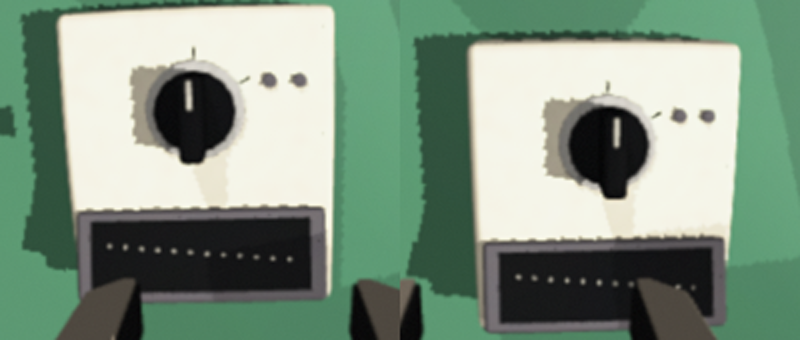

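Both touches read 107.27 mm, so the carrier lies flat and home. kk shows the knob: bar end at k1 (246,190) and k2 (317,208.5), pointer's outer end at k1 (243.5,150) and k2 (318,168.5).

```bash
python3 - <<'E'
from h import *
S=[np.load(f"pics/{n}.npz") for n in("k1","k2")]; I=[cv2.imread(f"pics/{n}.png") for n in("k1","k2")]
t=lambda a,b:tri(*[(cam("wrist",s)[0],cam("wrist",s)[1](x)) for s,x in zip(S,(a,b))])
E,g1=t((246,190),(317,208.5)); W,g2=t((243.5,150),(318,168.5)); W2,g3=t((244.8,165),(318.3,183.3))
print("end",E,g1,"ptr",W,g2,"ptr inner",W2,g3)
# lower black/screen-free bounds + white box, fitted on top face z=48
for s,im,x0,x1 in((S[0],I[0],150,350),(S[1],I[1],210,420)):
    h=cv2.cvtColor(im,cv2.COLOR_BGR2HSV); m=((h[...,2]>150)&(h[...,1]<60)).astype(np.uint8); m[:,:x0]=0;m[:,x1:]=0;m[300:]=0
    c=max(cv2.findContours(m,cv2.RETR_EXTERNAL,cv2.CHAIN_APPROX_NONE)[0],key=cv2.contourArea)[:,0]
    G=np.array([on_plane("wrist",p,48,s)[:2] for p in c],np.float32); e=cv2.boxPoints(cv2.minAreaRect(G)); print(e.round(1).tolist(),cv2.minAreaRect(G))
    # black knob blob: top face at z=84, columns extents
    k=(h[...,2]<60).astype(np.uint8); k[:130]=0;k[200:]=0;k[:,:x0+20]=0;k[:,x1-60:]=0
    n,l,st,cc=cv2.connectedComponentsWithStats(k); i=1+np.argmax(st[1:,4]); print(st[i],cc[i])
E
```

```text
end [485.57795519 281.91161817  80.39131937] 0.8540369861466828 ptr [446.24288499 270.85343568  83.91885002] 0.4845971557047005 ptr inner [460.31467598 275.31751624  83.28156323] 0.3100918527352138
[[392.8999938964844, 334.0], [432.1000061035156, 191.1999969482422], [591.9000244140625, 235.10000610351562], [552.7000122070312, 377.79998779296875]] ((492.3990783691406, 284.5235595703125), (165.66580200195312, 148.0488739013672), 15.34326171875)
[ 227  146   40   46 1254] [246.5215311  167.00797448]
[[391.70001220703125, 332.79998779296875], [430.79998779296875, 190.3000030517578], [556.7999877929688, 224.89999389648438], [517.5999755859375, 367.29998779296875]] ((474.23187255859375, 278.8284606933594), (130.59469604492188, 147.7368927001953), 15.348052024841309)
[ 294  164   40   36 1108] [313.22563177 182.34205776]
```

```bash
python3 - <<'E'
from h import *
k=np.array([465.,276.5]); y0=195.35
a=lambda d:down(np.radians(y0-d))
manip.set_gripper(50)
print([manip.solve_ik([*k,76],a(d))[5].round(2) for d in(0,30,66)])
manip.move_to([*k,130],a(0)); manip.servo_line([*k,76],rate=80); print(manip.read_state()["wrist_force"])
manip.set_gripper(0,40); s=manip.read_state(); print(s["grip_width"],s["wrist_force"],s["moment"],s["clock"]); m0=s["moment"][2]
if 11<s["grip_width"]<16:
    for d in(10,20,30,40,50,56,59,61,63,65,67):
        manip.move_to([*k,76],a(d)); s=manip.read_state(); dm=s["moment"][2]-m0
        yaw=R.from_rotvec(s["eef_rot"]).as_matrix()[:,0]; print(d,(y0-np.degrees(np.arctan2(yaw[1],yaw[0]))%360).round(1),dm.round(3),s["wrist_force"].round(1),s["clock"])
        if abs(dm)>.8: break
    manip.pause(.2); s=manip.read_state(); print(s["moment"][2]-m0); snap("k3")
E
```

```text
[np.float64(-1.4), np.float64(-0.87), np.float64(-0.25)]
[-0.83327797 -0.51007584 -0.46444312]
13.00925549358706 [ 0.16913409 -2.09956009  0.01713778] [-0.15540392  0.03129097 -0.09371706] 38.2667
10 9.8 0.172 [-0.5 -1.4  1.8] 38.5583
20 19.6 0.209 [-0.4 -1.7  2.2] 38.85
30 29.6 0.197 [ 0.8 -1.6  2.9] 39.1417
40 39.5 0.215 [ 0.1 -2.2  2.9] 39.4333
50 49.5 0.258 [-0.3 -0.7  2. ] 39.725
56 55.6 0.281 [ 1.5 -1.1  2. ] 39.975
59 58.7 0.344 [ 2.4 -0.2  2.9] 40.225
61 60.8 0.39 [ 2.  -0.6  3.1] 40.475
63 62.9 0.818 [ 2.1 -0.9  2.3] 40.725
0.8073393664456984
```

The moment jumps to 0.8 N m at 62 deg, so the knob is on its stop. I'll release it, retreat and verify.

```bash
python3 - <<'E'
from h import *
manip.set_gripper(93); manip.pause(.3); manip.servo_line([465,276.5,130],rate=100)
manip.move_to([485,310,240],down(np.radians(194))); manip.pause(.25); snap("k4")
manip.move_to([330,450,280],down(np.radians(175))); manip.pause(.3); t=vision.camera("top"); cv2.imwrite("pics/top1.png",t)
s=manip.read_state(); print(s["clock"],s["wrist_force"])
a=cv2.imread("pics/k4.png")[110:280,150:350]; a=cv2.resize(a,(330,280))
cv2.imwrite("pics/fin.png",np.hstack([a,cv2.resize(t[60:350,20:530],(470,280))]))
E
```

```text
45.7667 [ 0.50046148 -0.27541556 -0.34200286]
```

View pics/fin.png

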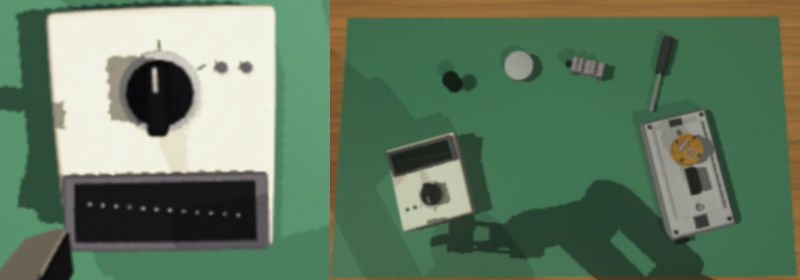

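The knob is back at rest, with its pointer at (155,80) lined up with the tick. The carrier lies on the stand, and the loupe, tin, holder and screwdriver haven't moved.

```bash
python3 -c "
from rig import manip, vision
print(manip.finish_job())"
```

```text
the job is handed in; nothing more can be done
None
```

The carrier is home on both pins and flat on the rests, the start knob was turned to its stop and sprang back, nothing else was moved, and I handed the job in at about 46 s of the 72 s allowed.

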